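Load the battery charging pads

TASK

First turn the red isolator handle fully off. Then, with it off, lift the multimeter off the charging pads and lay it face up on the bare bench, and lay every battery pack, orange side up, on a charging pad of its own, pressing each down between the corner stops until it sits level and flush on the deck; the packs may go on any pads, in any order. When all are seated, turn the handle fully back on, and leave the other things on the benches alone.

Things in the scene. Friction and masses are not known exactly. Their poses are not given: they have to be found in the camera images.
- pack_1_center (a point): Flat black battery pack, orange panel on top: a slab 96 x 56 x 20 mm (x, y, z), about 0.2 kg; this point is its centre. x runs along its length, z up out of the orange top. Two to four packs are present, lying orange side up on the right-hand bench; an absent one reads None. Where a pack lay, the bench is bare once it has gone. Every pack fits every pad, either way round.
- pack_2_center (a point): Centre of another such battery pack (see pack_1_center). Between the right-hand bench (packs) and the left-hand bench (pads) is an open gap about 0.2 m wide, straight ahead of the robot, with a wall about 0.85 m ahead behind it: cross the gap with the arm drawn in.
- pack_3_center (a point): Centre of another such battery pack (see pack_1_center).
- pack_4_center (a point): Centre of another such battery pack (see pack_1_center).
- pad_1_seat (a point): Grey charging pad fixed to the left-hand bench, 124 x 84 mm (x, y); this point is the centre of its flat deck, 10 mm above the bench, z up. Black L-shaped stops at its four corners rise 8 mm above the deck round a 104 x 64 mm space for a pack laid lengthwise (4 mm of play each side); the middles of all sides are open. A seated pack's top is 20 mm above the deck.
- pad_2_seat (a point): Deck centre of another such charging pad (see pad_1_seat).
- pad_3_seat (a point): Deck centre of another such charging pad (see pad_1_seat).
- pad_4_seat (a point): Deck centre of another such charging pad (see pad_1_seat).
- pad_1_block (a joint): White contact block (50 x 34 mm, copper strips) in the middle of pad 1, on a stiff upright slide, in m: 0 = 6 mm proud of the deck, 0.0068 = pressed in below it. A pack laid on it stays 6 mm above the deck until pressed down in its middle with about 8 N (10 to 15 N is plenty); the block has no spring back and stays down.
- pad_2_block (a joint): Contact block of pad 2 (see pad_1_block).
- pad_3_block (a joint): Contact block of pad 3 (see pad_1_block).
- pad_4_block (a joint): Contact block of pad 4 (see pad_1_block).
- isolator_handle (a joint): Red handle of the rotary isolator, angle in rad: 0 = off (stop), 1.4 = on (stop); it grows as the handle turns clockwise seen from above. Steady friction of about 0.12 N m, no spring: it stays where it is left. It starts on (1.3 to 1.4).
- isolator_grip (a point): Middle of the isolator's red bar handle, on its upright turning axis, 65 mm above the bench. The bar is 68 mm long (this point's x, which turns with it; +x end has a white mark), 15 mm thick (y), 52 to 78 mm above the bench, over an 8 mm disc on a grey box 90 x 84 mm with a yellow top at 45 mm, fixed to the left-hand bench.
- meter_center (a point): Yellow multimeter, 0.2 kg: body 52 x 92 x 24 mm (x, y, z) with a dial on top that reaches 34 mm above its underside; this point is the centre of the body, 12 mm above its underside, z out of its face. It starts face up, roughly crosswise, on the contact block of one charging pad, its underside 16 mm above the bench.
- tape_blue: Roll of blue tape, 52 mm across, 19 mm high, loose on the right-hand bench behind the packs; origin at its underside. Bystander.
- wood_block: Wooden offcut, 44 x 110 x 22 mm (x, y, z), loose near the front of the left-hand bench; origin at its underside. Bystander.
- tape_measure: Yellow tape measure, 38 x 78 x 64 mm, standing loose at the far left of the left-hand bench; origin at its underside. Bystander.

How it is judged (in metres and radians):
On the way, in this order (a step that is already met when the one before it is completed fails the run):
1. the isolator is turned off (value of joint isolator_handle below 0.14 rad), for 0.2 s.
2. with the isolator off, every pack sits level and flush on a pad and the multimeter lies on the bench (((z of pack_1_center in the frame of pad_1_seat between 0.006 and 0.0125 m and horizontal distance between pack_1_center and pad_1_seat below 0.012 m and angle between pack_1_center's own z axis and vertical below 0.04 rad and angle between the x axis of pack_1_center and the x axis of pad_1_seat, either way round below 0.2 rad) or (z of pack_1_center in the frame of pad_2_seat between 0.006 and 0.0125 m and horizontal distance between pack_1_center and pad_2_seat below 0.012 m and angle between pack_1_center's own z axis and vertical below 0.04 rad and angle between the x axis of pack_1_center and the x axis of pad_2_seat, either way round below 0.2 rad) or (z of pack_1_center in the frame of pad_3_seat between 0.006 and 0.0125 m and horizontal distance between pack_1_center and pad_3_seat below 0.012 m and angle between pack_1_center's own z axis and vertical below 0.04 rad and angle between the x axis of pack_1_center and the x axis of pad_3_seat, either way round below 0.2 rad) or (z of pack_1_center in the frame of pad_4_seat between 0.006 and 0.0125 m and horizontal distance between pack_1_center and pad_4_seat below 0.012 m and angle between pack_1_center's own z axis and vertical below 0.04 rad and angle between the x axis of pack_1_center and the x axis of pad_4_seat, either way round below 0.2 rad)) and ((z of pack_2_center in the frame of pad_1_seat between 0.006 and 0.0125 m and horizontal distance between pack_2_center and pad_1_seat below 0.012 m and angle between pack_2_center's own z axis and vertical below 0.04 rad and angle between the x axis of pack_2_center and the x axis of pad_1_seat, either way round below 0.2 rad) or (z of pack_2_center in the frame of pad_2_seat between 0.006 and 0.0125 m and horizontal distance between pack_2_center and pad_2_seat below 0.012 m and angle between pack_2_center's own z axis and vertical below 0.04 rad and angle between the x axis of pack_2_center and the x axis of pad_2_seat, either way round below 0.2 rad) or (z of pack_2_center in the frame of pad_3_seat between 0.006 and 0.0125 m and horizontal distance between pack_2_center and pad_3_seat below 0.012 m and angle between pack_2_center's own z axis and vertical below 0.04 rad and angle between the x axis of pack_2_center and the x axis of pad_3_seat, either way round below 0.2 rad) or (z of pack_2_center in the frame of pad_4_seat between 0.006 and 0.0125 m and horizontal distance between pack_2_center and pad_4_seat below 0.012 m and angle between pack_2_center's own z axis and vertical below 0.04 rad and angle between the x axis of pack_2_center and the x axis of pad_4_seat, either way round below 0.2 rad)) and ((z of pack_3_center in the frame of pad_1_seat between 0.006 and 0.0125 m and horizontal distance between pack_3_center and pad_1_seat below 0.012 m and angle between pack_3_center's own z axis and vertical below 0.04 rad and angle between the x axis of pack_3_center and the x axis of pad_1_seat, either way round below 0.2 rad) or (z of pack_3_center in the frame of pad_2_seat between 0.006 and 0.0125 m and horizontal distance between pack_3_center and pad_2_seat below 0.012 m and angle between pack_3_center's own z axis and vertical below 0.04 rad and angle between the x axis of pack_3_center and the x axis of pad_2_seat, either way round below 0.2 rad) or (z of pack_3_center in the frame of pad_3_seat between 0.006 and 0.0125 m and horizontal distance between pack_3_center and pad_3_seat below 0.012 m and angle between pack_3_center's own z axis and vertical below 0.04 rad and angle between the x axis of pack_3_center and the x axis of pad_3_seat, either way round below 0.2 rad) or (z of pack_3_center in the frame of pad_4_seat between 0.006 and 0.0125 m and horizontal distance between pack_3_center and pad_4_seat below 0.012 m and angle between pack_3_center's own z axis and vertical below 0.04 rad and angle between the x axis of pack_3_center and the x axis of pad_4_seat, either way round below 0.2 rad)) and ((z of pack_4_center in the frame of pad_1_seat between 0.006 and 0.0125 m and horizontal distance between pack_4_center and pad_1_seat below 0.012 m and angle between pack_4_center's own z axis and vertical below 0.04 rad and angle between the x axis of pack_4_center and the x axis of pad_1_seat, either way round below 0.2 rad) or (z of pack_4_center in the frame of pad_2_seat between 0.006 and 0.0125 m and horizontal distance between pack_4_center and pad_2_seat below 0.012 m and angle between pack_4_center's own z axis and vertical below 0.04 rad and angle between the x axis of pack_4_center and the x axis of pad_2_seat, either way round below 0.2 rad) or (z of pack_4_center in the frame of pad_3_seat between 0.006 and 0.0125 m and horizontal distance between pack_4_center and pad_3_seat below 0.012 m and angle between pack_4_center's own z axis and vertical below 0.04 rad and angle between the x axis of pack_4_center and the x axis of pad_3_seat, either way round below 0.2 rad) or (z of pack_4_center in the frame of pad_4_seat between 0.006 and 0.0125 m and horizontal distance between pack_4_center and pad_4_seat below 0.012 m and angle between pack_4_center's own z axis and vertical below 0.04 rad and angle between the x axis of pack_4_center and the x axis of pad_4_seat, either way round below 0.2 rad)) and height (world z) of meter_center between 0.006 and 0.018 m and angle between meter_center's own z axis and vertical below 0.15 rad and value of joint isolator_handle below 0.2 rad), for 0.2 s.
At the end, for the whole second after the job is handed in: Handle on (over 1.26 rad); each pack present orange side up on its own pad, level within 0.04 rad, underside within 2.5 mm of the deck, within 12 mm of the pad centre and 0.2 rad of its length; multimeter face up (0.15 rad) on the bench itself (centre 6 to 18 mm above it) (((z of pack_1_center in the frame of pad_1_seat between 0.006 and 0.0125 m and horizontal distance between pack_1_center and pad_1_seat below 0.012 m and angle between pack_1_center's own z axis and vertical below 0.04 rad and angle between the x axis of pack_1_center and the x axis of pad_1_seat, either way round below 0.2 rad) or (z of pack_1_center in the frame of pad_2_seat between 0.006 and 0.0125 m and horizontal distance between pack_1_center and pad_2_seat below 0.012 m and angle between pack_1_center's own z axis and vertical below 0.04 rad and angle between the x axis of pack_1_center and the x axis of pad_2_seat, either way round below 0.2 rad) or (z of pack_1_center in the frame of pad_3_seat between 0.006 and 0.0125 m and horizontal distance between pack_1_center and pad_3_seat below 0.012 m and angle between pack_1_center's own z axis and vertical below 0.04 rad and angle between the x axis of pack_1_center and the x axis of pad_3_seat, either way round below 0.2 rad) or (z of pack_1_center in the frame of pad_4_seat between 0.006 and 0.0125 m and horizontal distance between pack_1_center and pad_4_seat below 0.012 m and angle between pack_1_center's own z axis and vertical below 0.04 rad and angle between the x axis of pack_1_center and the x axis of pad_4_seat, either way round below 0.2 rad)) and ((z of pack_2_center in the frame of pad_1_seat between 0.006 and 0.0125 m and horizontal distance between pack_2_center and pad_1_seat below 0.012 m and angle between pack_2_center's own z axis and vertical below 0.04 rad and angle between the x axis of pack_2_center and the x axis of pad_1_seat, either way round below 0.2 rad) or (z of pack_2_center in the frame of pad_2_seat between 0.006 and 0.0125 m and horizontal distance between pack_2_center and pad_2_seat below 0.012 m and angle between pack_2_center's own z axis and vertical below 0.04 rad and angle between the x axis of pack_2_center and the x axis of pad_2_seat, either way round below 0.2 rad) or (z of pack_2_center in the frame of pad_3_seat between 0.006 and 0.0125 m and horizontal distance between pack_2_center and pad_3_seat below 0.012 m and angle between pack_2_center's own z axis and vertical below 0.04 rad and angle between the x axis of pack_2_center and the x axis of pad_3_seat, either way round below 0.2 rad) or (z of pack_2_center in the frame of pad_4_seat between 0.006 and 0.0125 m and horizontal distance between pack_2_center and pad_4_seat below 0.012 m and angle between pack_2_center's own z axis and vertical below 0.04 rad and angle between the x axis of pack_2_center and the x axis of pad_4_seat, either way round below 0.2 rad)) and ((z of pack_3_center in the frame of pad_1_seat between 0.006 and 0.0125 m and horizontal distance between pack_3_center and pad_1_seat below 0.012 m and angle between pack_3_center's own z axis and vertical below 0.04 rad and angle between the x axis of pack_3_center and the x axis of pad_1_seat, either way round below 0.2 rad) or (z of pack_3_center in the frame of pad_2_seat between 0.006 and 0.0125 m and horizontal distance between pack_3_center and pad_2_seat below 0.012 m and angle between pack_3_center's own z axis and vertical below 0.04 rad and angle between the x axis of pack_3_center and the x axis of pad_2_seat, either way round below 0.2 rad) or (z of pack_3_center in the frame of pad_3_seat between 0.006 and 0.0125 m and horizontal distance between pack_3_center and pad_3_seat below 0.012 m and angle between pack_3_center's own z axis and vertical below 0.04 rad and angle between the x axis of pack_3_center and the x axis of pad_3_seat, either way round below 0.2 rad) or (z of pack_3_center in the frame of pad_4_seat between 0.006 and 0.0125 m and horizontal distance between pack_3_center and pad_4_seat below 0.012 m and angle between pack_3_center's own z axis and vertical below 0.04 rad and angle between the x axis of pack_3_center and the x axis of pad_4_seat, either way round below 0.2 rad)) and ((z of pack_4_center in the frame of pad_1_seat between 0.006 and 0.0125 m and horizontal distance between pack_4_center and pad_1_seat below 0.012 m and angle between pack_4_center's own z axis and vertical below 0.04 rad and angle between the x axis of pack_4_center and the x axis of pad_1_seat, either way round below 0.2 rad) or (z of pack_4_center in the frame of pad_2_seat between 0.006 and 0.0125 m and horizontal distance between pack_4_center and pad_2_seat below 0.012 m and angle between pack_4_center's own z axis and vertical below 0.04 rad and angle between the x axis of pack_4_center and the x axis of pad_2_seat, either way round below 0.2 rad) or (z of pack_4_center in the frame of pad_3_seat between 0.006 and 0.0125 m and horizontal distance between pack_4_center and pad_3_seat below 0.012 m and angle between pack_4_center's own z axis and vertical below 0.04 rad and angle between the x axis of pack_4_center and the x axis of pad_3_seat, either way round below 0.2 rad) or (z of pack_4_center in the frame of pad_4_seat between 0.006 and 0.0125 m and horizontal distance between pack_4_center and pad_4_seat below 0.012 m and angle between pack_4_center's own z axis and vertical below 0.04 rad and angle between the x axis of pack_4_center and the x axis of pad_4_seat, either way round below 0.2 rad)) and height (world z) of meter_center between 0.006 and 0.018 m and angle between meter_center's own z axis and vertical below 0.15 rad and value of joint isolator_handle above 1.26 rad); the robot touches nothing.
It fails at once if a bystander (blue tape, wooden block or tape measure) is shifted by more than 4 cm (distance of any of tape_blue, wood_block, tape_measure from where it was at the start of the episode above 0.04 m).
Of pack_1, pack_2, pack_3, pack_4 only 2 to 4 are there at a start; the rules pass over those that are not, and their reading is None.
At some moment in a run one of pack_1, pack_2, pack_3, pack_4 may be knocked a few centimetres aside while the robot is not near it.
It also fails if it takes over 210 s, if anything falls off the work surface, if the arm or the gripper's body presses on something with over 40 N, if the wrist force passes 120 N, or if a joint passes its speed limit or range.

ROBOT

A 6-joint arm with a two-finger parallel gripper is mounted at the origin on a cart in front of the work surface, level with it; the furniture and walls round the work are solid. World frame = base frame: x ahead of the robot, y to its left, z up, the work surface at z = 0. Lengths are in m, angles in degrees, forces in N, time in s.
With the tool pointing down it reaches from about 0.3 to 0.75 m from the base axis. Payload 8.5 kg.
Tool frame: the origin (TCP) lies at the very end of the fingers, on their centre line; the grasp point (between the pads) lies env.pinch_z behind it (env.pinch_z is the distance from the TCP to the grasp point, in m); z points along the fingers, y is the line along which they close (so a half turn about z gives the same grasp; the last joint's range is limited). The gripper opens to 85 mm and grips with 20 to 120 N. Pads are 22 mm wide; open, the fingers measure 114 mm over their backs; the gripper's body (76 mm by 85 mm) begins 54 mm behind the grasp point. The pads swing forward as they close: fully open they stand 13 mm farther back than shut.
Start: joints at [56.075, 21.807, 74.336, -0, 83.858, -12.336], TCP at [0.202, 0.511, 0.231] pointing down, gripper open.
Joint ranges: [-178.18, 178.18], [-50.72, 133.34], [12.68, 142.11], [-81.47, 261.47], [9.98, 163.14], [-165.26, 165.26]. Speed limits (degrees/s): [136.94, 136.94, 180, 180, 180, 180].

INTERFACE

Orientations are given as a 3x3 rotation matrix whose columns are the frame's x, y, z axes.
In Python, from rig import telemetry, get_image, env gives the robot as it stands. The module is installed in compiled form; this text tells all that it offers.
- The arm moves only by the tool apply_moves, never from a script. Its argument "series" is a list of rows, each a list of 7 numbers: the shift along the tool's x, y, z in mm, then the turn, a rotation vector about the tool's x, y, z in degrees, then the opening, from 0 (shut) to 1 (fully open). A call has 1 to 12 rows; each row shifts and turns the commanded pose from where the row before left it, along the tool's axes as they then stand; what a row does not reach is not made up. A row lasts 1/8 s, in which the tool goes at most 62.5 mm and 10.7 degrees, less where a joint would pass 70% of its speed; a pose out of reach is approached as far as the arm can. A call with a gripper value outside its range is refused whole. The fingers move at their own pace and stop on an object; "grip_force" is the grip in N (left out, the last holds). Time passes only in rows, so rows that do not move let the fingers close. It gives the time, the measured TCP pose, the force, the opening and the grip force at its end, in the units of the state.
- telemetry.observe(): the state, without advancing time (a new reading comes with each control period).
- get_image(name): name is "scene" or "side" or "wrist"; returns a dict with "frame" (400x640x3 uint8, red, green, blue), "z_map" (400x640 float32, m along the optical axis (not along the pixel's ray), 0 where there is no reading), "vertical_fov" (degrees; the focal length in pixels is half the picture's height over the tangent of half this angle, whatever the lens; pixels are square), "cx", "cy" (the principal point, pixels), "dist" ([k1, k2, p1, p2, k3] as OpenCV has them; the pictures are not rectified), "eye" and "attitude" of the camera in the world; the wrist camera has in their place "mount" (4x4, takes a point from camera to tool coordinates, whose origin is the TCP and whose axes are the flange's). Camera axes: x right, y up, looking along -z (the intrinsics and any distortion apply to the point x, -y, -z); pixel columns grow to the right and rows downward; lengths in m; the calibration is good to about 2 mm. A picture is of the moment at which its call begins: read the wrist's pose just before it.
- env.close_job(): hands the job in; it is judged then, once.
The state is a dict: "time_s": time; "q": joint angles; "qvel": joint speeds; "joint_efforts": joint torques, N m; "position": TCP position; "tool_rot": TCP orientation; "ft_force": force on the tool from outside, world axes, zero at the start; "wrist_torque": the same for the moment, N m; "grip_width": finger opening in m; "gripper_force": force on a finger pad.
Only numpy, scipy, OpenCV 4.12 (cv2) and the standard library are available. Lean on these libraries where they do the work, as an engineer would, in place of code of your own. Each camera call takes 0.05 s, during which the arm holds its last target. There are 200 camera calls.

## Working session

There is one attempt and no reset: what is moved stays moved. The work goes in short steps, Python scripts to look and compute and a tool call to move; the robot and the scene stay as the last step left them, time stands still between calls to the robot, and variables do not carry over. Pictures are saved under pics/ and viewed, at most 14 in all, crops included, and the job is handed in when it is done.

Besides the shell and the picture viewer there is one more tool, called after "Emit:" in YAML: its name, and indented under it one key for each argument. apply_moves: Moves the arm, as the interface text tells. Its arguments: {"type":"object","properties":{"series":{"type":"array"},"grip_force":{"type":"number"}},"required":["series"]}

```bash
mkdir -p pics; cat > h.py <<'E'
import numpy as np, cv2
from rig import telemetry, get_image, env
def cam(n):
    s=telemetry.observe(); g=get_image(n)
    if n=='wrist':
        T=np.eye(4);T[:3,:3]=s['tool_rot'];T[:3,3]=s['position'];T=T@np.array(g['mount'])
        g['R'],g['t']=T[:3,:3],T[:3,3]
    else: g['R'],g['t']=np.array(g['attitude']),np.array(g['eye'])
    f=200/np.tan(np.radians(g['vertical_fov']/2)); g['K']=np.array([[f,0,g['cx']],[0,f,g['cy']],[0,0,1.]])
    return g
def plane(g,uv,z):
    p=cv2.undistortPoints(np.array(uv,float).reshape(-1,1,2),g['K'],np.array(g['dist'],float)).reshape(-1,2)
    d=np.c_[p[:,0],-p[:,1],-np.ones(len(p))]@g['R'].T
    return g['t']+d*((z-g['t'][2])/d[:,2])[:,None]
def save(g,n): cv2.imwrite('pics/'+n,g['frame'][:,:,::-1])
E
python3 - <<'E'
from h import *
s=telemetry.observe()
print({k:np.round(v,3).tolist() for k,v in s.items()},env.pinch_z)
for n in ['scene','side','wrist']:
    g=cam(n);save(g,n+'0.png');print(n,g['vertical_fov'],g['t'].round(3),g['R'].round(2).tolist(),g['dist'])
    if n=='wrist':print(g['mount'])
E
```

```text
{'time_s': 0.0, 'q': [56.076, 21.843, 74.384, -0.0, 83.858, -12.337], 'qvel': [0.009, -0.051, 0.027, -0.058, 0.028, -0.005], 'joint_efforts': [0.0, -44.847, -23.127, -0.0, 0.005, 0.0], 'position': [0.202, 0.511, 0.231], 'tool_rot': [[-0.93, 0.368, -0.001], [0.368, 0.93, -0.001], [0.0, -0.001, -1.0]], 'ft_force': [0.408, 0.365, -0.36], 'wrist_torque': [0.029, -0.042, -0.046], 'gripper_force': 0.0, 'grip_width': 0.086} 0.0187
scene 57.21415843242798 [-0.219 -0.49   1.091] [[0.61, 0.58, -0.54], [-0.8, 0.45, -0.4], [0.01, 0.68, 0.74]] [0.01883613 0.         0.         0.         0.        ]
side 48.51119449159488 [0.533 1.203 1.202] [[-1.0, -0.02, 0.02], [0.03, -0.71, 0.71], [0.0, 0.71, 0.71]] [0.01909727 0.         0.         0.         0.        ]
wrist 61.4781700908966 [0.131 0.539 0.374] [[0.37, -0.89, -0.28], [0.93, 0.35, 0.11], [-0.0, -0.3, 0.95]] [-0.07026688  0.          0.          0.          0.        ]
[[-3.24338466e-04  9.54398154e-01  2.98536529e-01  7.66856281e-02]
 [ 9.99999545e-01  4.18312152e-05  9.52696423e-04 -2.78125098e-04]
 [ 8.96763561e-04  2.98536703e-01 -9.54397733e-01 -1.43157291e-01]
 [ 0.00000000e+00  0.00000000e+00  0.00000000e+00  1.00000000e+00]]
```

View pics/scene0.png

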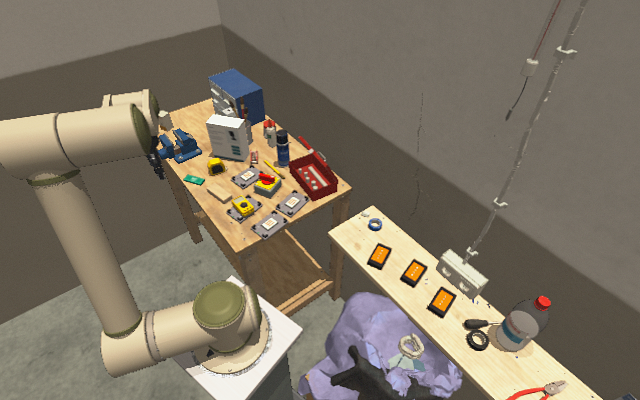

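View pics/side0.png

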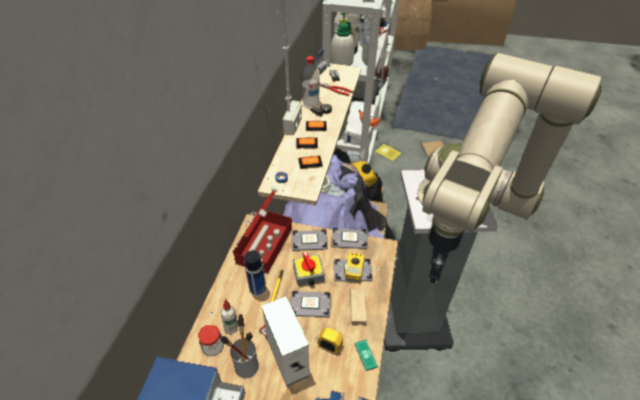

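View pics/wrist0.png

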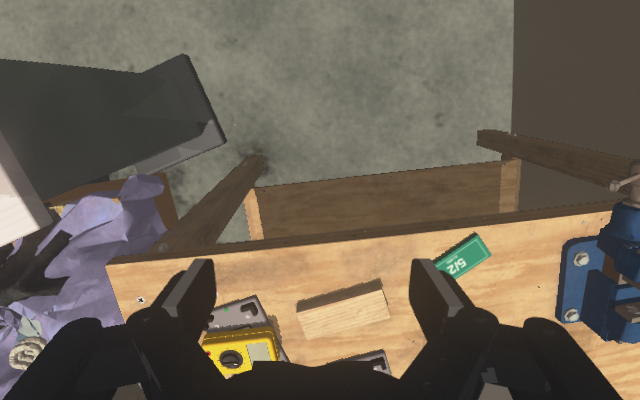

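Three packs on the right bench (scene (379,256),(414,272),(442,302)). Four pads: side image (310,240), (350,238), (353,269) with the meter on it, and (311,303). The isolator is at (308,265). Next I'll get rough positions.

```bash
python3 - <<'E'
from h import *
g=cam('side')
for n,p,z in [('pad',[(310,240),(350,238),(353,269),(311,303)],.014),('iso',[(308,265)],.07),('packs',[(316,125),(307,142),(310,162)],.02),('tape,wood,green,tapem',[(281,177),(358,306),(365,354),(331,340)],.02),('benchR near-left corner, far left',[(322,199),(262,190)],0),('benchL corners',[(396,240),(245,215)],0),('box red,bottle,pencil,whitebox',[(262,240),(257,290),(277,288),(285,335)],.03)]:
    print(n,plane(g,p,z)[:,:2].round(3).tolist())
g=cam('scene')
for n,p,z in [('pad',[(269,225),(292,204),(247,177)],.014),('meter',[(245,207)],.045),('iso',[(267,180)],.07),('packs',[(379,256),(414,272),(442,302)],.02),('tape',[(375,225)],.019)]:
    print(n,plane(g,p,z)[:,:2].round(3).tolist())
E
```

```text
pad [[0.529, 0.216], [0.389, 0.211], [0.39, 0.342], [0.53, 0.466]]
iso [[0.537, 0.364]]
packs [[0.49, -0.451], [0.532, -0.328], [0.522, -0.194]]
tape,wood,green,tapem [[0.638, -0.106], [0.388, 0.484], [0.383, 0.636], [0.475, 0.592]]
benchR near-left corner, far left [[0.479, 0.002], [0.712, -0.054]]
benchL corners [[0.227, 0.213], [0.767, 0.078]]
box red,bottle,pencil,whitebox [[0.693, 0.224], [0.696, 0.424], [0.635, 0.419], [0.606, 0.578]]
pad [[0.386, 0.198], [0.524, 0.2], [0.527, 0.456]]
meter [[0.379, 0.313]]
iso [[0.525, 0.33]]
packs [[0.516, -0.21], [0.532, -0.339], [0.486, -0.463]]
tape [[0.631, -0.124]]
```

Emit:
apply_moves:
  series:
    - [-38,-9,-15,0,0,0,1]
    - [-38,-9,-15,0,0,0,1]
    - [-38,-9,-15,0,0,0,1]
    - [-38,-9,-15,0,0,0,1]
    - [-38,-9,-15,0,0,0,1]
    - [-38,-9,-15,0,0,0,1]
    - [-38,-9,-15,0,0,0,1]
    - [-38,-9,-15,0,0,0,1]
    - [0,0,0,0,0,-7.2,1]
    - [0,0,0,0,0,-7.2,1]
    - [0,0,0,0,0,-7.2,1]
    - [0,0,0,0,0,0,1]

```text
time_s: 1.75
position: [0.4585, 0.3326, 0.3512]
tool_rot: [[-1.0, 0.001, -0.0], [0.001, 1.0, -0.0], [0.0, -0.0, -1.0]]
ft_force: [-0.4, 0.4, -0.2]
grip_width: 0.0852
gripper_force: 0.0
```

```bash
python3 - <<'E'
from h import *
s=telemetry.observe();print(s['position'],s['tool_rot'])
g=cam('wrist');save(g,'w1.png')
import pickle;pickle.dump(g,open('w1.pkl','wb'))
E
```

```text
[0.45852245 0.33256321 0.3511796 ] [[-9.99999458e-01  9.90443165e-04 -3.21509779e-04]
 [ 9.90487001e-04  9.99999500e-01 -1.36212433e-04]
 [ 3.21374707e-04 -1.36530810e-04 -9.99999939e-01]]
```

View pics/w1.png

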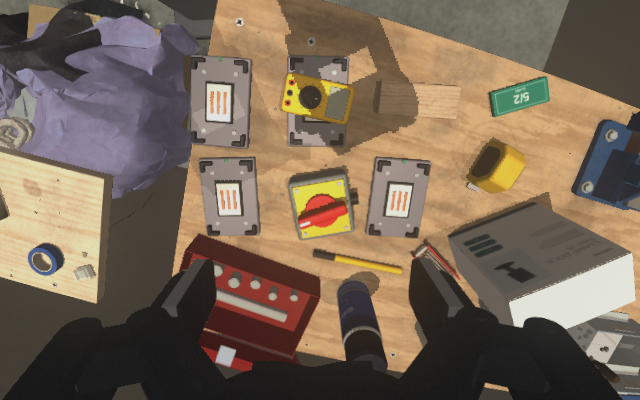

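The wrist view is clear: pads around (221,101), (318,101, under the meter), (229,197) and (398,197). The handle is at (323,212) and the meter at (318,97). Now I'll measure them.

```bash
cat >> h.py <<'E'
def rect(g,mask,win,z,minA=60,k=3):
    """win=(u0,v0,u1,v1); largest blob's min-area rect on plane z -> centre xy, sizes, long axis angle"""
    m=np.zeros(mask.shape,np.uint8);u0,v0,u1,v1=win;m[v0:v1,u0:u1]=mask[v0:v1,u0:u1]*255
    m=cv2.morphologyEx(m,cv2.MORPH_CLOSE,np.ones((k,k),np.uint8))
    cs=cv2.findContours(m,cv2.RETR_EXTERNAL,cv2.CHAIN_APPROX_NONE)[0]
    out=[]
    for c in sorted(cs,key=cv2.contourArea,reverse=True):
        if cv2.contourArea(c)<minA: break
        P=plane(g,c.reshape(-1,2),z)[:,:2]
        b=cv2.boxPoints(cv2.minAreaRect((P*1000).astype(np.float32)))
        e1,e2=b[1]-b[0],b[2]-b[1]; l1,l2=np.linalg.norm(e1),np.linalg.norm(e2)
        e=e1 if l1>l2 else e2; a=np.degrees(np.arctan2(e[1],e[0]))
        a=(a+90)%180-90
        out.append((b.mean(0).round(1).tolist(),round(float(max(l1,l2)),1),round(float(min(l1,l2)),1),round(float(a),1)))
    return out
def hsv(g): return cv2.cvtColor(g['frame'],cv2.COLOR_RGB2HSV).astype(int)
E
python3 - <<'E'
from h import *
import pickle;g=pickle.load(open('w1.pkl','rb'))
H=hsv(g);h,s,v=H[...,0],H[...,1],H[...,2]
red=((h<6)|(h>174))&(s>170)&(v>120)
print('red',rect(g,red,(285,165,360,245),.078))
yel=(h>20)&(h<34)&(s>140)&(v>90)
print('meter',rect(g,yel,(270,60,365,130),.040,k=15))
print('isobox',rect(g,yel,(280,160,365,245),.045,k=15))
grey=(s<45)&(v>50)|(v<45)
wht=(s<40)&(v>190)
for n,w,w2 in [('A',(185,45,257,155),(200,75,240,130)),('C',(193,150,264,240),(212,175,248,222)),('D',(360,150,436,243),(380,175,420,222)),('B',(280,50,353,152),(0,0,1,1))]:
    print(n,rect(g,grey,w,.012,k=5)[:1],rect(g,wht,w2,.016,k=9)[:2])
cv2.imwrite('pics/iso.png',cv2.resize(np.ascontiguousarray(g['frame'][35:250,180:440,::-1]),None,fx=3,fy=2.7))
print('z',[round(float(g['z_map'][r,c]),3) for r,c in [(100,221),(97,318),(212,323)]])
E
```

```text
red [([538.5, 346.70001220703125], 64.9, 20.6, -69.9), ([514.5, 339.3999938964844], 40.1, 15.9, -68.4)]
meter [([387.1000061035156, 304.0], 58.1, 31.5, 25.3), ([367.8999938964844, 359.29998779296875], 30.0, 20.8, -67.6)]
isobox [([536.4000244140625, 345.20001220703125], 77.9, 71.1, 10.2)]
A [([392.20001220703125, 198.89999389648438], 151.3, 90.7, -5.6)] [([390.8999938964844, 202.0], 48.2, 31.7, -5.4)]
C [([528.7999877929688, 207.60000610351562], 121.1, 81.4, 0.9)] [([531.0999755859375, 206.10000610351562], 47.3, 32.8, 0.8)]
D [([531.2999877929688, 459.8999938964844], 121.0, 81.4, -4.4)] [([533.2000122070312, 461.0], 48.9, 32.5, -4.3)]
B [([347.3999938964844, 339.70001220703125], 81.5, 33.8, 87.5)] []
z [0.459, 0.428, 0.443]
```

View pics/iso.png

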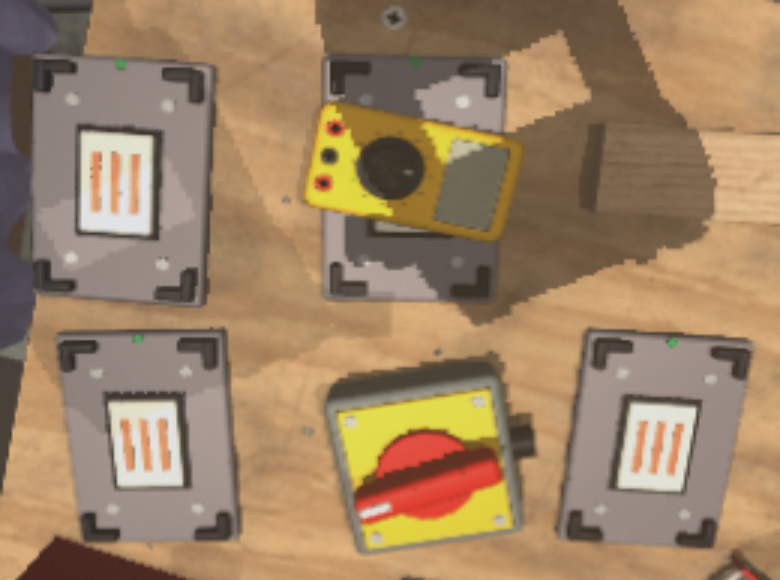

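The white mark shows the bar's +x end at −70° in world yaw, so "off" is about +77° CCW. Approaching to grip it.

Emit:
apply_moves:
  series:
    - [-20,3.5,25,0,0,0,1]
    - [-20,3.5,25,0,0,0,1]
    - [-20,3.5,25,0,0,0,1]
    - [-19,3,25,0,0,0,1]
    - [0,0,20,0,0,10,1]
    - [0,0,20,0,0,10,1]
    - [0,0,20,0,0,10,1]
    - [0,0,0,0,0,10,1]
    - [0,0,0,0,0,10,1]
    - [0,0,0,0,0,10,1]
    - [0,0,0,0,0,10,1]
    - [0,0,0,0,0,0,1]

```text
time_s: 3.3
position: [0.5375, 0.3461, 0.1912]
tool_rot: [[-0.342, 0.94, -0.0], [0.94, 0.342, -0.0], [-0.0, -0.0, -1.0]]
ft_force: [-0.5, 0.4, -0.7]
grip_width: 0.0859
gripper_force: 0.0
```

```bash
python3 - <<'E'
from h import *
s=telemetry.observe();print(s['position'],s['tool_rot'],s['q'])
g=cam('wrist');save(g,'w2.png')
H=hsv(g);h,s,v=H[...,0],H[...,1],H[...,2]
red=((h<6)|(h>174))&(s>170)&(v>120)
print('red',rect(g,red,(180,100,460,300),.078))
E
```

```text
[0.53753864 0.34612643 0.1912403 ] [[-3.41844119e-01  9.39756664e-01 -1.00512025e-04]
 [ 9.39756670e-01  3.41844117e-01 -4.21931137e-05]
 [-5.29181531e-06 -1.08880314e-04 -9.99999994e-01]] [ 2.21876508e+01  3.24858710e+01  6.27219474e+01 -6.39369085e-05
  8.47984270e+01  2.19838892e+00]
red [([536.2000122070312, 358.20001220703125], 41.8, 33.6, -18.0), ([544.4000244140625, 323.8999938964844], 17.7, 13.4, -65.5), ([641.4000244140625, 290.6000061035156], 19.4, 10.6, -69.8), ([676.9000244140625, 323.0], 20.2, 9.2, -24.3)]
```

View pics/w2.png

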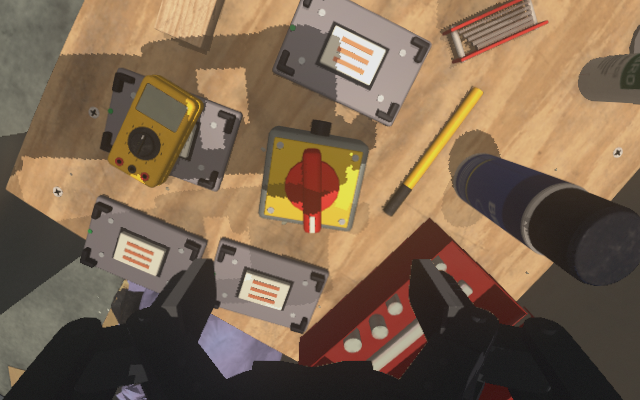

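The bar is lined up with the finger centre line (col 313). Descend and grip.

Emit:
apply_moves:
  series:
    - [0,0,40,0,0,0,1]
    - [0,0,40,0,0,0,1]
    - [0,0,30,0,0,0,1]
    - [0,0,22,0,0,0,1]
    - [0,0,0,0,0,0,0]
    - [0,0,0,0,0,0,0]
    - [0,0,0,0,0,0,0]
    - [0,0,0,0,0,0,0]
    - [0,0,0,0,0,0,0]
    - [0,0,0,0,0,0,0]
    - [0,0,0,0,0,0,0]
  grip_force: 50

```text
time_s: 4.72
position: [0.5372, 0.346, 0.0604]
tool_rot: [[-0.343, 0.939, -0.0], [0.939, 0.343, -0.0], [-0.0, -0.0, -1.0]]
ft_force: [-3.6, -1.2, 6.9]
grip_width: 0.0141
gripper_force: 49.5
```

Emit:
apply_moves:
  series:
    - [0,0,0,0,0,-8,0]
    - [0,0,0,0,0,-8,0]
    - [0,0,0,0,0,-8,0]
    - [0,0,0,0,0,-8,0]
    - [0,0,0,0,0,-8,0]
    - [0,0,0,0,0,-8,0]
    - [0,0,0,0,0,-8,0]
    - [0,0,0,0,0,-8,0]
    - [0,0,0,0,0,-8,0]
    - [0,0,0,0,0,-3,0]
    - [0,0,0,0,0,0,0]

```text
time_s: 6.1
position: [0.5371, 0.346, 0.0604]
tool_rot: [[-0.996, -0.088, -0.0], [-0.088, 0.996, -0.0], [0.0, -0.0, -1.0]]
ft_force: [-3.1, -2.1, 6.9]
grip_width: 0.014
gripper_force: 49.5
```

```bash
python3 - <<'E'
from h import *
s=telemetry.observe();print(s['wrist_torque'],s['ft_force'],s['tool_rot'][0],s['grip_width'])
E
```

```text
[-0.26751451  0.73464324  0.13464007] [-3.10751543 -2.0565476   6.86805185] [-9.96090443e-01 -8.83388420e-02 -2.80530021e-04] 0.014010784670271552
```

Emit:
apply_moves:
  series:
    - [0,0,0,0,0,-2,0]
    - [0,0,0,0,0,-2,0]
    - [0,0,0,0,0,-1,0]
    - [0,0,0,0,0,0,0]

```text
time_s: 6.6
position: [0.5372, 0.346, 0.0604]
tool_rot: [[-0.985, -0.174, -0.0], [-0.174, 0.985, -0.0], [0.0, -0.0, -1.0]]
ft_force: [-4.1, -2.9, 6.2]
grip_width: 0.014
gripper_force: 49.5
```

```bash
python3 - <<'E'
from h import *
s=telemetry.observe();print(s['wrist_torque'],s['ft_force'],s['tool_rot'][0],s['grip_width'])
E
```

```text
[-0.26598156  0.69970423 -0.00230251] [-4.09797068 -2.9462706   6.21082287] [-9.84706295e-01 -1.74222451e-01 -2.22108404e-04] 0.014028841365316281
```

Emit:
apply_moves:
  series:
    - [0,0,0,0,0,0,1]
    - [0,0,0,0,0,0,1]
    - [0,0,0,0,0,0,1]
    - [0,0,0,0,0,0,1]
    - [0,0,0,0,0,0,1]
    - [0,0,-40,0,0,0,1]
    - [0,0,-40,0,0,0,1]
    - [20,0,-50,0,0,0,1]
    - [40,0,-40,0,0,0,1]
    - [20,0,-20,0,0,0,1]
    - [0,0,0,0,0,0,1]

```text
time_s: 7.98
position: [0.4584, 0.3325, 0.2512]
tool_rot: [[-0.985, -0.175, 0.003], [-0.175, 0.985, 0.002], [-0.004, 0.001, -1.0]]
ft_force: [1.1, 0.4, 0.1]
grip_width: 0.0855
gripper_force: 0.0
```

```bash
python3 - <<'E'
from h import *
s=telemetry.observe();print(s['position'],s['tool_rot'][0])
g=cam('wrist');save(g,'w3.png')
H=hsv(g);h,s,v=H[...,0],H[...,1],H[...,2]
red=((h<6)|(h>174))&(s>170)&(v>120)
print('red',rect(g,red,(180,100,460,260),.078))
E
```

```text
[0.45836326 0.33245003 0.25121371] [-0.98463978 -0.17456443  0.00343021]
red [([524.5, 343.29998779296875], 42.6, 42.2, 10.1)]
```

View pics/w3.png

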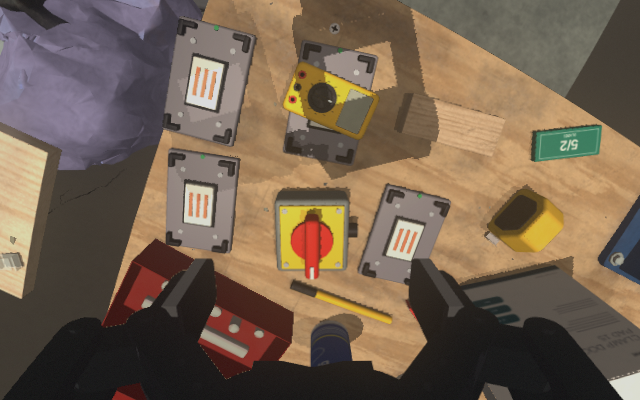

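Handle now aligned with the box (off), bar (312,245) vertical in view. Now the meter, located by depth.

```bash
cat >> h.py <<'E'
def height(g):
    vv,uu=np.mgrid[0:400,0:640]
    p=cv2.undistortPoints(np.stack([uu,vv],-1).reshape(-1,1,2).astype(float),g['K'],np.array(g['dist'],float)).reshape(400,640,2)
    d=np.stack([p[...,0],-p[...,1],-np.ones((400,640))],-1)*g['z_map'][...,None]
    return d@g['R'].T+g['t']
E
python3 - <<'E'
from h import *
import pickle
for g,w in [(pickle.load(open('w1.pkl','rb')),(275,60,365,135)),(cam('wrist'),(275,50,385,145))]:
    W=height(g);z=W[...,2]
    m=(z>.030)&(z<.06)
    print('meter',rect(g,m,w,.040,k=5))
    m=(z>.036)&(z<.06); print(np.median(z[m & (np.indices(z.shape)[0]<145)&(np.indices(z.shape)[1]>275)&(np.indices(z.shape)[1]<385)]))
    grey=(hsv(g)[...,1]<60)
    ys,xs=np.where((z>.004)&(z<.03)); sel=(W[ys,xs,0]<.47)&(W[ys,xs,0]>.3)&(W[ys,xs,1]>.27)&(W[ys,xs,1]<.385)
    P=W[ys[sel],xs[sel],:2];print('padB extents',P.min(0),P.max(0),cv2.minAreaRect((P*1000).astype(np.float32)))
E
```

```text
meter [([386.3999938964844, 338.5], 89.6, 50.0, 77.2)]
0.04061396958325425
padB extents [0.32912327 0.29714371] [0.45319069 0.38217215] ((391.2824401855469, 339.7351379394531), (84.68653106689453, 124.06682586669922), 89.74569702148438)
meter [([386.29998779296875, 338.6000061035156], 90.1, 50.2, 77.0)]
0.04059787927351455
padB extents [0.32810825 0.29036898] [0.45400498 0.38233501] ((391.0866394042969, 335.87652587890625), (90.63275146484375, 124.72525787353516), 88.8228530883789)
```

```bash
python3 - <<'E'
from h import *
import pickle
g=pickle.load(open('w1.pkl','rb'));W=height(g);ok=g['z_map']>0
b=ok&(abs(W[...,2])<.006)
for y in np.arange(.2,.62,.04):
    m=b&(abs(W[...,1]-y)<.004); print(round(y,2),W[m][:,0].min().round(3),end='; ')
m=ok&(W[...,2]>.010)&(W[...,2]<.2)
for n,(x0,x1,y0,y1) in dict(A=(.31,.47,.14,.26),C=(.45,.605,.15,.26),D=(.455,.61,.405,.52),wood=(.33,.45,.40,.58),tapem=(.4,.56,.53,.68)).items():
    mm=m&(W[...,0]>x0)&(W[...,0]<x1)&(W[...,1]>y0)&(W[...,1]<y1)
    if n!='tapem':mm&=W[...,2]<.03
    P=W[mm];print(n,cv2.minAreaRect((P[:,:2]*1000).astype(np.float32)),np.percentile(P[:,2],98).round(3))
E
```

```text
0.2 0.267; 0.24 0.257; 0.28 0.258; 0.32 0.258; 0.36 0.262; 0.4 0.272; 0.44 0.283; 0.48 0.293; 0.52 0.305; 0.56 0.316; 0.6 0.326; A ((399.25006103515625, 202.32669067382812), (87.81204986572266, 141.56338500976562), 88.4281997680664) 0.019
C ((527.58447265625, 199.41299438476562), (154.50979614257812, 98.34378051757812), 0.2705298960208893) 0.02
D ((539.009033203125, 470.3218078613281), (103.74848937988281, 134.4161376953125), 85.32630920410156) 0.019
wood ((387.1446228027344, 478.3175354003906), (110.93606567382812, 44.831687927246094), 86.29156494140625) 0.024
tapem ((480.61712646484375, 603.0689086914062), (206.41598510742188, 91.46985626220703), 24.52674674987793) 0.185
```

Emit:
apply_moves:
  series:
    - [35,9,20,0,0,0,1]
    - [35,9.5,20,0,0,0,1]
    - [0,0,20,0,0,-9.5,1]
    - [0,0,20,0,0,-9.5,1]
    - [0,0,20,0,0,-9.5,1]
    - [0,0,20,0,0,-9.5,1]
    - [0,0,10,0,0,-9.5,1]
    - [0,0,0,0,0,-9.5,1]
    - [0,0,0,0,0,-9.5,1]
    - [0,0,0,0,0,0,1]
    - [0,0,0,0,0,0,1]

```text
time_s: 9.45
position: [0.3867, 0.3382, 0.1186]
tool_rot: [[-0.237, -0.972, -0.001], [-0.972, 0.237, -0.001], [0.001, 0.001, -1.0]]
ft_force: [-0.1, 0.8, 0.0]
grip_width: 0.0853
gripper_force: 0.0
```

Emit:
apply_moves:
  series:
    - [0,0,35,0,0,0,1]
    - [0,0,35,0,0,0,1]
    - [0,0,20,0,0,0,1]
    - [0,0,10,0,0,0,1]
    - [0,0,0,0,0,0,0.3]
    - [0,0,0,0,0,0,0.3]
    - [0,0,0,0,0,0,0.3]
    - [0,0,0,0,0,0,0.3]
    - [0,0,0,0,0,0,0.3]
    - [0,0,-8,0,0,0,0.3]
    - [0,0,-30,0,0,0,0.3]
    - [0,0,-20,0,0,0,0.3]
  grip_force: 35

```text
time_s: 10.95
position: [0.3866, 0.3383, 0.0786]
tool_rot: [[-0.233, -0.972, 0.0], [-0.972, 0.233, 0.0], [-0.0, -0.0, -1.0]]
ft_force: [-1.4, 0.1, -1.6]
grip_width: 0.0511
gripper_force: 41.5
```

Emit:
apply_moves:
  series:
    - [27,28.4,0,0,0,0,0.3]
    - [27,28.4,0,0,0,0,0.3]
    - [26.4,28.4,0,0,0,0,0.3]
    - [0,0,30,0,0,0,0.3]
    - [0,0,30,0,0,0,0.3]
    - [0,0,10,0,0,0,0.3]
    - [0,0,4,0,0,0,0.3]
    - [0,0,0,0,0,0,0.3]
    - [0,0,0,0,0,0,0.3]

```text
time_s: 12.08
position: [0.285, 0.28, 0.0044]
tool_rot: [[-0.233, -0.972, 0.001], [-0.972, 0.233, 0.0], [-0.0, -0.0, -1.0]]
ft_force: [-2.0, -1.8, 6.2]
grip_width: 0.0514
gripper_force: 42.5
```

Emit:
apply_moves:
  series:
    - [0,0,0,0,0,0,0.8]
    - [0,0,0,0,0,0,0.8]
    - [0,0,0,0,0,0,0.8]
    - [0,0,-25,0,0,0,0.8]
    - [0,0,-40,0,0,9.5,1]
    - [0,0,-40,0,0,9.5,1]
    - [0,0,-40,0,0,9.5,1]
    - [0,0,-40,0,0,9.5,1]
    - [0,0,-40,0,0,9.5,1]
    - [0,0,-40,0,0,9.5,1]
    - [0,0,-40,0,0,9.5,1]
    - [0,0,0,0,0,9.5,1]

```text
time_s: 13.58
position: [0.2856, 0.2803, 0.3109]
tool_rot: [[-1.0, -0.004, 0.005], [-0.004, 1.0, 0.003], [-0.005, 0.003, -1.0]]
ft_force: [0.0, 0.4, -1.4]
grip_width: 0.0857
gripper_force: 0.0
```

```bash
python3 - <<'E'
from h import *
g=cam('wrist');save(g,'w4.png');W=height(g);m=(W[...,2]>.006)&(W[...,2]<.06)
import pickle;pickle.dump(g,open('w4.pkl','wb'))
H=hsv(g);yel=(H[...,0]>18)&(H[...,0]<34)&(H[...,1]>140)&(H[...,2]>90)
u=(W[...,0]<.33)&(W[...,1]<.34)&(W[...,1]>.22)&m&(g['z_map']>0)
print(u.sum(),np.percentile(W[u][:,2],[5,50,95]),cv2.minAreaRect((W[u&(W[...,2]>.015)][:,:2]*1000).astype(np.float32)))
s=telemetry.observe();print(s['position'],s['tool_rot'])
E
```

```text
2855 [0.01721204 0.02471505 0.03024723] ((284.87591552734375, 280.6583251953125), (90.86148834228516, 50.72407913208008), 77.65678405761719)
[0.28517758 0.28005124 0.30938644] [[-0.99999313  0.00293395  0.00226437]
 [ 0.00293659  0.99999501  0.00116648]
 [-0.00226094  0.00117312 -0.99999676]]
```

View pics/w4.png

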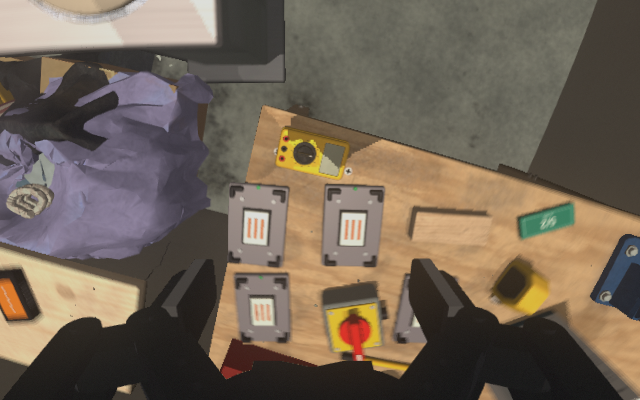

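The meter lies flat on the bench at (312,153). The pads are clear. Crossing to the packs.

Emit:
apply_moves:
  series:
    - [-15,-50,0,0,0,0,1]
    - [-15,-50,0,0,0,0,1]
    - [-15,-50,0,0,0,0,1]
    - [-15,-50,0,0,0,0,1]
    - [-15,-50,0,0,0,0,1]
    - [-10,-50,-5,0,0,0,1]
    - [-10,-50,-5,0,0,0,1]
    - [-15,-50,-5,0,0,0,1]
    - [-15,-50,-5,0,0,0,1]
    - [-15,-50,-10,0,0,0,1]
    - [-15,-50,-10,0,0,0,1]
    - [0,-40,0,0,0,0,1]

```text
time_s: 15.12
position: [0.4457, -0.3106, 0.3478]
tool_rot: [[-1.0, -0.011, -0.0], [-0.011, 1.0, 0.001], [0.0, 0.001, -1.0]]
ft_force: [-0.7, 0.8, 0.2]
grip_width: 0.0854
gripper_force: 0.0
```

Emit:
apply_moves:
  series:
    - [0,0,0,0,0,0,1]
    - [0,0,0,0,0,0,1]

```text
time_s: 15.38
position: [0.4451, -0.3081, 0.3479]
tool_rot: [[-1.0, -0.01, -0.001], [-0.01, 1.0, 0.001], [0.001, 0.001, -1.0]]
ft_force: [0.3, 0.9, 0.4]
grip_width: 0.0853
gripper_force: 0.0
```

```bash
python3 - <<'E'
from h import *
import pickle
s=telemetry.observe();print(s['position'],s['tool_rot'][0])
g=cam('wrist');save(g,'w5.png');pickle.dump(g,open('w5.pkl','wb'))
H=hsv(g);o=(H[...,0]>5)&(H[...,0]<20)&(H[...,1]>190)&(H[...,2]>140)
print('orange',*rect(g,o,(0,0,640,400),.020,minA=200),sep='\n')
W=height(g);m=(W[...,2]>.010)&(W[...,2]<.03)&(g['z_map']>0)
print('h',*rect(g,m,(0,0,640,400),.020,minA=400,k=3),sep='\n')
for f in ('w1.pkl','w4.pkl'):
    g=pickle.load(open(f,'rb'));W=height(g);m=(W[...,2]>.006)&(W[...,2]<.022)&(g['z_map']>0)&(W[...,0]>.324)
    print(f,*rect(g,m,(0,0,640,300),.010,minA=700,k=3),sep='\n')
    H=hsv(g);w=(H[...,1]<60)&(H[...,2]>150);print('white',*rect(g,w,(190,60,450,290) if f=='w1.pkl' else (230,190,400,330),.016,minA=250,k=9),sep='\n')
E
```

```text
[ 0.44512934 -0.30807133  0.3479476 ] [-9.99946698e-01 -1.03037838e-02 -6.57611767e-04]
orange
([531.0, -207.3000030517578], 44.2, 37.1, 7.7)
h
([489.3999938964844, -460.20001220703125], 97.6, 58.1, -1.4)
([520.5, -209.89999389648438], 97.9, 56.2, 7.9)
([527.5, 194.8000030517578], 119.6, 84.0, 1.3)
([532.2999877929688, -337.79998779296875], 98.3, 55.5, -1.4)
([463.3999938964844, -604.0], 103.0, 95.4, -55.0)
([395.29998779296875, 155.1999969482422], 126.8, 45.3, 15.3)
([673.2999877929688, -267.3999938964844], 277.5, 13.8, 74.8)
([638.7000122070312, 135.89999389648438], 136.7, 66.6, -46.0)
([363.5, -741.0], 106.9, 17.6, -32.9)
([715.0, 221.60000610351562], 123.5, 19.2, 68.0)
([577.0999755859375, -629.2000122070312], 115.8, 13.6, 75.3)
([499.29998779296875, -650.5999755859375], 85.4, 46.1, 22.8)
w1.pkl
([390.79998779296875, 202.5], 123.8, 84.4, -5.2)
([559.2000122070312, 260.79998779296875], 241.8, 157.3, 68.2)
([532.5, 460.5], 124.5, 85.1, -4.3)
([387.20001220703125, 480.3999938964844], 115.7, 45.9, 86.3)
([482.29998779296875, 786.2999877929688], 156.6, 100.0, 10.4)
([430.1000061035156
[... 357 characters left out ...]
17578], 115.9, 79.5, 0.5)
([357.6000061035156, 362.6000061035156], 37.4, 33.1, 24.4)
([430.8999938964844, 323.1000061035156], 59.8, 37.1, 74.9)
w4.pkl
([390.3999938964844, 202.39999389648438], 124.9, 84.4, -5.3)
([391.1000061035156, 338.29998779296875], 125.2, 82.6, -1.1)
([388.3999938964844, 481.0], 118.7, 51.0, 85.9)
([467.5, 779.0999755859375], 118.6, 57.9, -12.3)
([488.0, 206.0], 84.4, 45.6, -89.4)
([378.1000061035156, 626.5], 86.7, 38.3, -73.9)
([496.79998779296875, -209.60000610351562], 64.3, 54.0, -86.8)
white
([382.70001220703125, 203.6999969482422], 99.5, 76.0, -4.1)
([381.6000061035156, 332.20001220703125], 97.8, 68.4, -3.0)
([529.7999877929688, 203.6999969482422], 49.8, 35.3, 0.5)
```

View pics/w5.png

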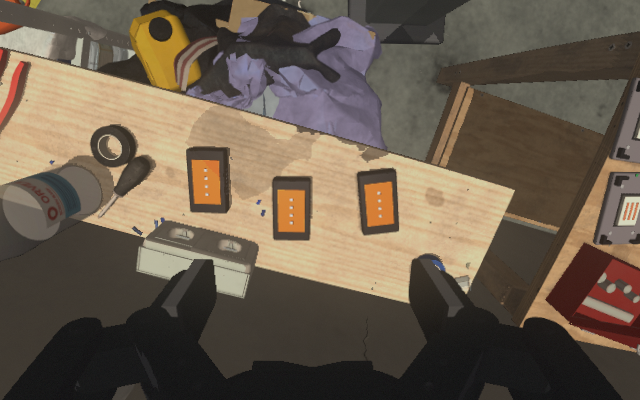

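```bash
cat >> h.py <<'E'
def packs(g,y0,y1,zt=.0165,zh=.026,zp=.020):
    W=height(g);m=(W[...,2]>zt)&(W[...,2]<zh)&(g['z_map']>0)&(W[...,1]<y1)&(W[...,1]>y0)&(W[...,0]<.62)
    return rect(g,m,(0,0,640,400),zp,minA=300,k=3)
E
python3 - <<'E'
from h import *
import pickle
g=pickle.load(open('w5.pkl','rb'));print(*packs(g,-.53,-.13),sep='\n')
g=cam('wrist');print(*packs(g,-.53,-.13),sep='\n')
print(telemetry.observe()['position'])
E
```

```text
([489.70001220703125, -460.8999938964844], 96.9, 56.5, -1.4)
([533.2000122070312, -337.79998779296875], 96.6, 55.5, -1.4)
([521.0999755859375, -209.39999389648438], 96.4, 55.4, 7.7)
([489.8999938964844, -461.0], 96.6, 56.4, -1.5)
([533.2000122070312, -338.29998779296875], 96.0, 56.2, -0.1)
([521.0999755859375, -209.3000030517578], 96.3, 55.1, 7.6)
[ 0.44525502 -0.30760585  0.34853082]
```

Emit:
apply_moves:
  series:
    - [-19,24.5,30,0,0,0,1]
    - [-19,24.5,40,0,0,0,1]
    - [-19,24.5,40,0,0,0,1]
    - [-20,24,40,0,0,0,1]
    - [0,0,40,0,0,-7,1]
    - [0,0,40,0,0,0,1]
    - [0,0,0,0,0,0,1]
    - [0,0,0,0,0,0,1]
  grip_force: 40

```text
time_s: 16.48
position: [0.5221, -0.2105, 0.1202]
tool_rot: [[-0.991, -0.131, 0.002], [-0.131, 0.991, -0.002], [-0.002, -0.002, -1.0]]
ft_force: [-0.5, 0.1, 0.2]
grip_width: 0.0852
gripper_force: 0.0
```

Emit:
apply_moves:
  series:
    - [1,1.5,45,0,0,0,1]
    - [0,0,45,0,0,0,1]
    - [0,0,20,0,0,0,1]
    - [0,0,7,0,0,0,1]
    - [0,0,0,0,0,0,1]
    - [0,0,0,0,0,0,0.4]
    - [0,0,0,0,0,0,0.4]
    - [0,0,0,0,0,0,0.4]
    - [0,0,0,0,0,0,0.4]
    - [0,0,0,0,0,0,0.4]

```text
time_s: 17.73
position: [0.5207, -0.2094, 0.0026]
tool_rot: [[-0.991, -0.131, 0.002], [-0.131, 0.991, -0.001], [-0.001, -0.001, -1.0]]
ft_force: [-1.3, 0.8, 6.1]
grip_width: 0.0551
gripper_force: 42.4
```

Emit:
apply_moves:
  series:
    - [0,0,-10,0,0,0,0.4]
    - [0,0,-45,0,0,0,0.4]
    - [0,0,-45,0,0,3.4,0.4]
    - [0,0,-45,0,0,3.3,0.4]
    - [27,52.6,0,0,0,0,0.4]
    - [27,52.6,0,0,0,0,0.4]
    - [27,52.6,0,0,0,0,0.4]
    - [27,52.6,0,0,0,0,0.4]
    - [-30,51,0,0,0,0,0.4]
    - [-30,51,0,0,0,0,0.4]
    - [-31,51,0,0,0,0,0.4]
    - [-31,51,0,0,0,0,0.4]

```text
time_s: 19.23
position: [0.5289, 0.2074, 0.147]
tool_rot: [[-1.0, -0.014, 0.0], [-0.014, 1.0, -0.0], [-0.0, -0.0, -1.0]]
ft_force: [0.5, -0.5, -2.2]
grip_width: 0.0552
gripper_force: 44.0
```

Emit:
apply_moves:
  series:
    - [0,0,0,0,0,0,0.4]
    - [0,0,0,0,0,0,0.4]

```text
time_s: 19.48
position: [0.5278, 0.2053, 0.1464]
tool_rot: [[-1.0, -0.015, -0.001], [-0.015, 1.0, -0.0], [0.001, -0.0, -1.0]]
ft_force: [-1.0, -0.5, -2.0]
grip_width: 0.0548
gripper_force: 44.1
```

```bash
cat >> h.py <<'E'
def go(x,y,yaw):
    """rows needed: tool x,y mm and tool-z deg to bring TCP to x,y (m) with tool-y at yaw deg"""
    s=telemetry.observe();p=np.array(s['position']);R=np.array(s['tool_rot']);d=R.T@np.array([x-p[0],y-p[1],0])*1000
    a=np.degrees(np.arctan2(R[1,1],R[0,1]));print('shift',d.round(1),'turn',round(-(yaw-a),1),'pos',p.round(4),'F',np.round(s['ft_force'],1),'w',round(s['grip_width'],4),'tilt',R[:2,2].round(4))
E
python3 - <<'E'
from h import *
go(.530,.2065,90.8)
g=cam('wrist');save(g,'w6.png');W=height(g)
z0=telemetry.observe()['position'][2]
m=(g['z_map']>0)&(W[...,2]>z0-.03)&(W[...,2]<z0+.06)
m[:,:]&=(abs(W[...,0]-.53)<.07)&(abs(W[...,1]-.2065)<.05)
print(np.percentile(W[m],[1,50,99],axis=0).round(4))
E
```

```text
shift [-2.3  1.2 -0. ] turn 0.0 pos [0.5278 0.2053 0.1464] F [-1.  -0.5 -2. ] w 0.0548 tilt [-0.0008 -0.0004]
[[0.4807 0.1578 0.1529]
 [0.5188 0.2053 0.1648]
 [0.5685 0.2533 0.2062]]
```

View pics/w6.png

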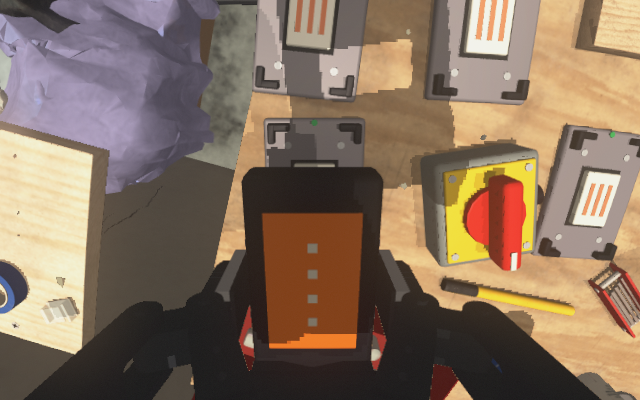

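Pack is held square and centred (pack centre at col 312), pad C under it. Lowering.

Emit:
apply_moves:
  series:
    - [-2,1,40,0,0,0,0.4]
    - [0,0,40,0,0,0,0.4]
    - [0,0,30,0,0,0,0.4]
    - [0,0,12,0,0,0,0.4]
    - [0,0,0,0,0,0,0.4]
    - [0,0,3,0,0,0,0.4]
    - [0,0,2,0,0,0,0.4]
    - [0,0,0,0,0,0,0.4]

```text
time_s: 20.52
position: [0.5304, 0.2065, 0.0197]
tool_rot: [[-1.0, -0.014, 0.001], [-0.014, 1.0, 0.0], [-0.001, 0.0, -1.0]]
ft_force: [0.3, 0.4, -2.8]
grip_width: 0.0551
gripper_force: 44.1
```

```bash
python3 -c "
from h import *
go(.530,.2065,90.8)"
```

```text
shift [ 0.4  0.  -0. ] turn 0.0 pos [0.5304 0.2065 0.0197] F [ 0.3  0.4 -2.8] w 0.0551 tilt [0.0006 0.0001]
```

Emit:
apply_moves:
  series:
    - [0.5,0,2,0,0,0,0.4]
    - [0,0,2,0,0,0,0.4]
    - [0,0,2,0,0,0,0.4]
    - [0,0,1,0,0,0,0.4]
    - [0,0,0,0,0,0,0.4]

```text
time_s: 21.15
position: [0.5303, 0.2066, 0.013]
tool_rot: [[-1.0, -0.014, 0.002], [-0.014, 1.0, 0.0], [-0.002, 0.0, -1.0]]
ft_force: [0.9, -0.2, 4.4]
grip_width: 0.0551
gripper_force: 44.9
```

Emit:
apply_moves:
  series:
    - [0,0,1,0,0,0,0.4]
    - [0,0,1,0,0,0,0.4]
    - [0,0,0,0,0,0,0.4]

```text
time_s: 21.52
position: [0.5304, 0.2065, 0.0126]
tool_rot: [[-1.0, -0.014, 0.003], [-0.014, 1.0, 0.0], [-0.003, 0.0, -1.0]]
ft_force: [-6.4, -0.6, 21.2]
grip_width: 0.0548
gripper_force: 46.8
```

Emit:
apply_moves:
  series:
    - [0,0,-1.5,0,0,0,0.8]
    - [0,0,0,0,0,0,0.8]
    - [0,0,0,0,0,0,0.8]
    - [0,0,-25,0,0,0,1]
    - [0,0,-50,0,0,0,1]
    - [30,0,-50,0,0,0,1]
    - [30,0,-50,0,0,0,1]
    - [30,0,-20,0,0,0,1]
    - [0,0,0,0,0,0,1]
    - [0,0,0,0,0,0,1]

```text
time_s: 22.78
position: [0.4401, 0.2051, 0.2061]
tool_rot: [[-1.0, -0.014, -0.001], [-0.014, 1.0, -0.0], [0.001, -0.0, -1.0]]
ft_force: [-0.2, 0.7, -0.3]
grip_width: 0.0856
gripper_force: 0.0
```

```bash
cat >> h.py <<'E'
def seat(g,cx,cy):
    W=height(g);m=(g['z_map']>0)&(abs(W[...,0]-cx)<.045)&(abs(W[...,1]-cy)<.025)
    P=W[m&(W[...,2]>.022)&(W[...,2]<.045)];A=np.c_[P[:,:2]-P[:,:2].mean(0),np.ones(len(P))]
    r=np.linalg.lstsq(A,P[:,2],rcond=None)[0];print('top plane slope',r[:2].round(4),'z',r[2].round(4),len(P))
    print(*packs(g,cy-.05,cy+.05,.0245,.042,.030)[:2])
    d=m=(g['z_map']>0)&(abs(W[...,2])<.004)&(W[...,0]>.3)&(W[...,0]<.65)&(W[...,1]>.15);print('bench z',np.median(W[d][:,2]).round(4))
E
python3 - <<'E'
from h import *
g=cam('wrist');seat(g,.530,.2065);go(.4,0,90)
E
```

```text
top plane slope [-0.0005 -0.0019] z 0.0309 3628
([529.4000244140625, 206.5], 95.2, 56.5, 0.8) ([293.70001220703125, 244.0], 23.6, 21.9, 89.9)
bench z 0.0003
shift [ 4.310e+01 -2.045e+02  1.000e-01] turn 0.8 pos [0.4403 0.2051 0.2058] F [0.4 0.3 0.4] w 0.0854 tilt [-0.0015 -0.0003]
```

Emit:
apply_moves:
  series:
    - [11,-51,0,0,0,0,1]
    - [11,-51,0,0,0,0,1]
    - [11,-51,0,0,0,0,1]
    - [11,-51,0,0,0,0,1]
    - [-8,-54,-12,0,0,0,1]
    - [-8,-54,-12,0,0,0,1]
    - [-8,-54,-12,0,0,0,1]
    - [-8,-54,-12,0,0,0,1]
    - [-8,-54,-12,0,0,0,1]
    - [-8,-54,-12,0,0,0,1]
    - [-8,-54,-12,0,0,0,1]
    - [0,0,0,0,0,0,1]

```text
time_s: 24.32
position: [0.4601, -0.3806, 0.2886]
tool_rot: [[-1.0, -0.01, -0.001], [-0.01, 1.0, 0.001], [0.001, 0.001, -1.0]]
ft_force: [-0.0, 0.2, -0.6]
grip_width: 0.0856
gripper_force: 0.0
```

```bash
python3 - <<'E'
from h import *
g=cam('wrist');P=packs(g,-.56,-.13);print(*P,sep='\n')
p=max([q for q in P if q[1]<105 and q[1]>85],key=lambda q:q[0][1]);go(p[0][0]/1000,p[0][1]/1000,90+p[3])
E
```

```text
([489.8999938964844, -461.70001220703125], 96.1, 56.0, -1.5)
([533.0, -338.79998779296875], 95.9, 56.4, -1.1)
shift [-73.4  38.7  -0. ] turn 1.8 pos [ 0.4601 -0.3784  0.2887] F [ 0.4 -0.4 -0.3] w 0.0859 tilt [-0.0017  0.0023]
```

Emit:
apply_moves:
  series:
    - [-25,13,40,0,0,1.8,1]
    - [-25,13,45,0,0,0,1]
    - [-23.4,12.7,45,0,0,0,1]
    - [0,0,45,0,0,0,1]
    - [0,0,30,0,0,0,1]
    - [0,0,0,0,0,0,1]
    - [0,0,0,0,0,0,1]

```text
time_s: 25.25
position: [0.5342, -0.3383, 0.0871]
tool_rot: [[-1.0, 0.017, 0.001], [0.017, 1.0, -0.001], [-0.001, -0.001, -1.0]]
ft_force: [0.5, -1.0, 0.0]
grip_width: 0.0855
gripper_force: 0.0
```

```bash
python3 -c "
from h import *
go(.533,-.3388,88.9)"
```

```text
shift [ 1.2 -0.5 -0. ] turn 0.1 pos [ 0.5342 -0.3383  0.0871] F [ 0.5 -1.   0. ] w 0.0855 tilt [ 0.0013 -0.0011]
```

Emit:
apply_moves:
  series:
    - [1.2,-0.5,45,0,0,0,1]
    - [0,0,30,0,0,0,1]
    - [0,0,10,0,0,0,1]
    - [0,0,0,0,0,0,1]
    - [0,0,0,0,0,0,0.4]
    - [0,0,0,0,0,0,0.4]
    - [0,0,0,0,0,0,0.4]
    - [0,0,0,0,0,0,0.4]
    - [0,0,0,0,0,0,0.4]

```text
time_s: 26.38
position: [0.5331, -0.3393, 0.0024]
tool_rot: [[-1.0, 0.017, 0.002], [0.017, 1.0, -0.002], [-0.002, -0.002, -1.0]]
ft_force: [-0.1, 0.1, 6.6]
grip_width: 0.0551
gripper_force: 43.2
```

Emit:
apply_moves:
  series:
    - [0,0,-10,0,0,0,0.4]
    - [0,0,-45,0,0,0,0.4]
    - [0,0,-45,0,0,0,0.4]
    - [0,0,-45,0,0,0,0.4]
    - [23,56,0,0,0,0,0.4]
    - [23,56,0,0,0,0,0.4]
    - [23,56,0,0,0,0,0.4]
    - [23,56,0,0,0,0,0.4]
    - [23,56,0,0,0,0,0.4]
    - [23,56,0,0,0,0,0.4]
    - [0,56,0,0,0,0,0.4]
    - [0,56,0,0,0,0,0.4]

```text
time_s: 27.88
position: [0.402, 0.1132, 0.1467]
tool_rot: [[-1.0, 0.018, 0.002], [0.018, 1.0, -0.0], [-0.002, -0.0, -1.0]]
ft_force: [0.9, -0.5, -1.3]
grip_width: 0.0548
gripper_force: 43.5
```

Emit:
apply_moves:
  series:
    - [4,56,0,0,0,0,0.4]
    - [4,56,0,0,0,0,0.4]
    - [4,56,0,0,0,0,0.4]
    - [4,50,0,0,0,0,0.4]
    - [0,0,0,0,0,0,0.4]
    - [0,0,0,0,0,0,0.4]

```text
time_s: 28.62
position: [0.3898, 0.3294, 0.146]
tool_rot: [[-1.0, 0.017, -0.0], [0.017, 1.0, -0.0], [0.0, -0.0, -1.0]]
ft_force: [0.2, -0.9, -2.2]
grip_width: 0.0549
gripper_force: 43.6
```

```bash
cat >> h.py <<'E'
def held(g):
    s=telemetry.observe();p=s['position'];W=height(g)
    m=(g['z_map']>0)&(abs(W[...,2]-p[2]-.0175)<.005)&(abs(W[...,1]-p[1])<.012)&(abs(W[...,0]-p[0])<.09)
    x=np.percentile(W[m][:,0],.5);print('near edge + .048 - tcp x (first pack gave ~+.001):',(x+.048-p[0]).round(4))
E
python3 -c "
from h import *
g=cam('wrist');held(g);go(.391,.339,89.4)"
```

```text
near edge + .048 - tcp x (first pack gave ~+.001): 0.0002
shift [-0.8 10.  -0. ] turn -0.4 pos [0.39   0.329  0.1461] F [ 0.5 -0.5 -2.2] w 0.055 tilt [-0.0001 -0.0002]
```

Emit:
apply_moves:
  series:
    - [-0.8,10,40,0,0,-0.4,0.4]
    - [0,0,40,0,0,0,0.4]
    - [0,0,30,0,0,0,0.4]
    - [0,0,11,0,0,0,0.4]
    - [0,0,0,0,0,0,0.4]
    - [0,0,3,0,0,0,0.4]
    - [0,0,2,0,0,0,0.4]
    - [0,0,2,0,0,0,0.4]
    - [0,0,2,0,0,0,0.4]
    - [0,0,2,0,0,0,0.4]
    - [0,0,1,0,0,0,0.4]
    - [0,0,0,0,0,0,0.4]

```text
time_s: 30.18
position: [0.3912, 0.3398, 0.0133]
tool_rot: [[-1.0, 0.01, 0.001], [0.01, 1.0, 0.0], [-0.001, 0.0, -1.0]]
ft_force: [-2.0, -0.7, 5.4]
grip_width: 0.0546
gripper_force: 44.3
```

Emit:
apply_moves:
  series:
    - [0,0,1,0,0,0,0.4]
    - [0,0,1,0,0,0,0.4]
    - [0,0,0,0,0,0,0.4]

```text
time_s: 30.55
position: [0.3912, 0.3398, 0.0124]
tool_rot: [[-1.0, 0.01, 0.001], [0.01, 1.0, 0.0], [-0.001, 0.0, -1.0]]
ft_force: [-3.8, -2.9, 18.3]
grip_width: 0.0549
gripper_force: 45.9
```

Emit:
apply_moves:
  series:
    - [0,0,-1.5,0,0,0,0.8]
    - [0,0,0,0,0,0,0.8]
    - [0,0,0,0,0,0,0.8]
    - [0,0,-25,0,0,0,1]
    - [0,0,-50,0,0,0,1]
    - [20,-20,-50,0,0,0,1]
    - [20,-20,-50,0,0,0,1]
    - [0,-20,-40,0,0,0,1]
    - [0,0,0,0,0,0,1]
    - [0,0,0,0,0,0,1]

```text
time_s: 31.8
position: [0.3501, 0.2801, 0.2265]
tool_rot: [[-1.0, 0.011, -0.001], [0.011, 1.0, -0.0], [0.001, -0.0, -1.0]]
ft_force: [0.0, -0.4, -1.5]
grip_width: 0.0854
gripper_force: 0.0
```

```bash
python3 - <<'E'
from h import *
g=cam('wrist');seat(g,.391,.339);go(.4,0,90);save(g,'w7.png')
W=height(g);m=(W[...,2]>.006)&(W[...,2]<.022)&(g['z_map']>0)&(W[...,0]>.324)
print(*rect(g,m,(0,0,640,300),.010,minA=700,k=3)[:3],sep='\n')
E
```

```text
top plane slope [ 0.0024 -0.0026] z 0.0309 3724
([391.0, 338.70001220703125], 96.2, 55.9, -0.3) ([289.79998779296875, 303.5], 47.1, 39.5, -12.7)
bench z 0.0004
shift [-5.280e+01 -2.796e+02  1.000e-01] turn -0.6 pos [0.35   0.2802 0.2261] F [-0.3  0.2  0.3] w 0.0855 tilt [-0.0022 -0.0009]
([390.79998779296875, 202.39999389648438], 125.3, 84.4, -5.4)
([390.8999938964844, 338.5], 124.3, 83.0, -1.3)
([388.3999938964844, 481.5], 121.0, 49.1, 86.3)
```

Emit:
apply_moves:
  series:
    - [-8,-56,0,0,0,0,1]
    - [-8,-56,0,0,0,0,1]
    - [-8,-56,0,0,0,0,1]
    - [-8,-56,0,0,0,0,1]
    - [-8,-56,0,0,0,0,1]
    - [-7,-56,-10,0,0,0,1]
    - [-7,-56,-10,0,0,0,1]
    - [-7,-56,-10,0,0,0,1]
    - [-7,-56,-10,0,0,0,1]
    - [-7,-56,-10,0,0,0,1]
    - [-7,-56,-10,0,0,0,1]
    - [0,-50,0,0,0,0,1]

```text
time_s: 33.35
position: [0.426, -0.3887, 0.2859]
tool_rot: [[-1.0, 0.01, -0.001], [0.01, 1.0, 0.002], [0.001, 0.002, -1.0]]
ft_force: [0.3, 0.3, 1.5]
grip_width: 0.0851
gripper_force: 0.0
```

Emit:
apply_moves:
  series:
    - [0,0,0,0,0,0,1]
    - [0,0,0,0,0,0,1]

```text
time_s: 33.6
position: [0.4257, -0.3862, 0.2859]
tool_rot: [[-1.0, 0.01, -0.001], [0.01, 1.0, 0.002], [0.001, 0.002, -1.0]]
ft_force: [0.1, 0.0, -1.2]
grip_width: 0.0853
gripper_force: 0.0
```

```bash
python3 - <<'E'
from h import *
g=cam('wrist');save(g,'w8.png');P=packs(g,-.58,-.1);print(*P,sep='\n')
p=max([q for q in P if q[1]<105 and q[1]>85],key=lambda q:q[0][1]);go(p[0][0]/1000,p[0][1]/1000,90+p[3])
E
```

```text
([489.79998779296875, -461.3999938964844], 96.3, 56.5, -1.9)
([459.70001220703125, -563.0999755859375], 82.2, 36.7, -2.2)
shift [-64.7 -75.   -0.2] turn 1.4 pos [ 0.4258 -0.3858  0.2865] F [-0.2 -0.  -0.5] w 0.0855 tilt [-0.0009  0.0015]
```

Emit:
apply_moves:
  series:
    - [-22,-25,40,0,0,1.4,1]
    - [-22,-25,45,0,0,0,1]
    - [-20.7,-25,45,0,0,0,1]
    - [0,0,45,0,0,0,1]
    - [0,0,30,0,0,0,1]
    - [0,0,0,0,0,0,1]
    - [0,0,0,0,0,0,1]

```text
time_s: 34.52
position: [0.489, -0.4633, 0.0842]
tool_rot: [[-0.999, 0.034, 0.002], [0.034, 0.999, -0.002], [-0.002, -0.002, -1.0]]
ft_force: [0.7, -0.1, 0.3]
grip_width: 0.0853
gripper_force: 0.0
```

```bash
python3 -c "
from h import *
go(.4899,-.4615,88.2)"
```

```text
shift [-0.9  1.9 -0. ] turn -0.1 pos [ 0.489  -0.4633  0.0842] F [ 0.7 -0.1  0.3] w 0.0853 tilt [ 0.0016 -0.0021]
```

Emit:
apply_moves:
  series:
    - [-1,2,45,0,0,0,1]
    - [0,0,27,0,0,0,1]
    - [0,0,10,0,0,0,1]
    - [0,0,0,0,0,0,1]
    - [0,0,0,0,0,0,0.4]
    - [0,0,0,0,0,0,0.4]
    - [0,0,0,0,0,0,0.4]
    - [0,0,0,0,0,0,0.4]
    - [0,0,0,0,0,0,0.4]

```text
time_s: 35.65
position: [0.4897, -0.462, 0.002]
tool_rot: [[-0.999, 0.035, 0.002], [0.035, 0.999, -0.002], [-0.002, -0.002, -1.0]]
ft_force: [-0.7, 1.6, 6.6]
grip_width: 0.055
gripper_force: 43.7
```

Emit:
apply_moves:
  series:
    - [0,0,-10,0,0,0,0.4]
    - [0,0,-45,0,0,0,0.4]
    - [0,0,-45,0,0,0,0.4]
    - [0,0,-45,0,0,0,0.4]
    - [12,55,0,0,0,0,0.4]
    - [12,55,0,0,0,0,0.4]
    - [12,55,0,0,0,0,0.4]
    - [12,55,0,0,0,0,0.4]
    - [12,55,0,0,0,0,0.4]
    - [12,55,0,0,0,0,0.4]
    - [12,55,0,0,0,0,0.4]
    - [12,55,0,0,0,0,0.4]

```text
time_s: 37.15
position: [0.4081, -0.0167, 0.146]
tool_rot: [[-0.999, 0.035, 0.001], [0.035, 0.999, -0.0], [-0.001, -0.0, -1.0]]
ft_force: [1.4, 1.1, -1.6]
grip_width: 0.0547
gripper_force: 43.4
```

Emit:
apply_moves:
  series:
    - [7,55,0,0,0,0,0.4]
    - [7,55,0,0,0,0,0.4]
    - [7,55,0,0,0,0,0.4]
    - [5,50,0,0,0,0,0.4]
    - [0,0,0,0,0,3.4,0.4]
    - [0,0,0,0,0,0,0.4]
    - [0,0,0,0,0,0,0.4]

```text
time_s: 38.02
position: [0.3902, 0.197, 0.1456]
tool_rot: [[-0.996, 0.094, 0.0], [0.094, 0.996, 0.0], [-0.0, 0.0, -1.0]]
ft_force: [-0.3, 0.4, -1.0]
grip_width: 0.0549
gripper_force: 43.5
```

```bash
python3 -c "
from h import *
g=cam('wrist');held(g);go(.3907,.2023,84.7)"
```

```text
near edge + .048 - tcp x (first pack gave ~+.001): -0.0001
shift [0.  5.4 0. ] turn -0.1 pos [0.3902 0.1969 0.1455] F [ 0.3  0.5 -1.2] w 0.0552 tilt [0.0002 0.    ]
```

Emit:
apply_moves:
  series:
    - [0,5.4,40,0,0,0,0.4]
    - [0,0,40,0,0,0,0.4]
    - [0,0,30,0,0,0,0.4]
    - [0,0,11,0,0,0,0.4]
    - [0,0,0,0,0,0,0.4]
    - [0,0,3,0,0,0,0.4]
    - [0,0,2,0,0,0,0.4]
    - [0,0,2,0,0,0,0.4]
    - [0,0,2,0,0,0,0.4]
    - [0,0,2,0,0,0,0.4]
    - [0,0,1,0,0,0,0.4]
    - [0,0,0,0,0,0,0.4]

```text
time_s: 39.58
position: [0.3908, 0.2029, 0.0127]
tool_rot: [[-0.996, 0.094, 0.001], [0.094, 0.996, 0.0], [-0.001, 0.0, -1.0]]
ft_force: [-0.7, -0.4, 4.7]
grip_width: 0.0548
gripper_force: 44.1
```

Emit:
apply_moves:
  series:
    - [0,0,1,0,0,0,0.4]
    - [0,0,1,0,0,0,0.4]
    - [0,0,0,0,0,0,0.4]

```text
time_s: 39.95
position: [0.3909, 0.2029, 0.0118]
tool_rot: [[-0.996, 0.093, 0.002], [0.093, 0.996, 0.0], [-0.002, 0.0, -1.0]]
ft_force: [-5.6, -1.2, 25.6]
grip_width: 0.055
gripper_force: 46.5
```

Emit:
apply_moves:
  series:
    - [0,0,-1.5,0,0,0,0.8]
    - [0,0,0,0,0,0,0.8]
    - [0,0,0,0,0,0,0.8]
    - [0,0,-25,0,0,0,1]
    - [0,0,-50,0,0,0,1]
    - [0,0,-50,0,0,0,1]
    - [-18,40,-40,0,0,0,1]
    - [-18,40,-40,0,0,0,1]
    - [-18,40,-40,0,0,0,1]
    - [0,16,-40,0,0,-5.3,1]
    - [0,0,-45,0,0,0,1]
    - [0,0,0,0,0,0,1]

```text
time_s: 41.45
position: [0.4577, 0.3337, 0.3446]
tool_rot: [[-1.0, 0.001, 0.005], [0.001, 1.0, 0.002], [-0.005, 0.002, -1.0]]
ft_force: [0.7, 0.1, -1.0]
grip_width: 0.0855
gripper_force: 0.0
```

Emit:
apply_moves:
  series:
    - [0,0,0,0,0,0,1]
    - [0,0,0,0,0,0,1]

```text
time_s: 41.7
position: [0.4569, 0.3329, 0.3404]
tool_rot: [[-1.0, 0.002, -0.003], [0.002, 1.0, -0.001], [0.003, -0.001, -1.0]]
ft_force: [-0.3, 0.4, 0.1]
grip_width: 0.0855
gripper_force: 0.0
```

```bash
python3 - <<'E'
from h import *
g=cam('wrist');save(g,'w9.png')
for c in [(.3907,.2023),(.391,.339),(.530,.2065)]: seat(g,*c)
W=height(g);H=hsv(g);h,s,v=H[...,0],H[...,1],H[...,2]
m=(W[...,2]>.066)&(W[...,2]<.09)&(abs(W[...,0]-.537)<.06)&(abs(W[...,1]-.346)<.06)
print('bar',cv2.minAreaRect((W[m][:,:2]*1000).astype(np.float32)))
go(.5372,.346,100)
E
```

```text
top plane slope [-0.0011 -0.0065] z 0.0309 2647
([391.20001220703125, 203.3000030517578], 95.5, 56.6, -5.2) ([526.2999877929688, 209.89999389648438], 96.5, 57.8, 0.8)
bench z 0.0003
top plane slope [ 0.0029 -0.0003] z 0.0308 2709
([391.5, 339.70001220703125], 95.4, 55.9, -0.1) ([291.8999938964844, 309.1000061035156], 50.9, 38.1, -1.4)
bench z 0.0003
top plane slope [0.0007 0.002 ] z 0.0312 2044
([391.20001220703125, 203.3000030517578], 95.5, 56.6, -5.2) ([526.2999877929688, 209.89999389648438], 96.5, 57.8, 0.8)
bench z 0.0003
bar ((536.29638671875, 345.806884765625), (67.38581848144531, 14.883318901062012), 10.109591484069824)
shift [-80.2  13.2  -0.2] turn -10.1 pos [0.4569 0.3329 0.3406] F [ 0.3 -0.3  1.2] w 0.0853 tilt [-0.0022 -0.001 ]
```

View pics/w9.png

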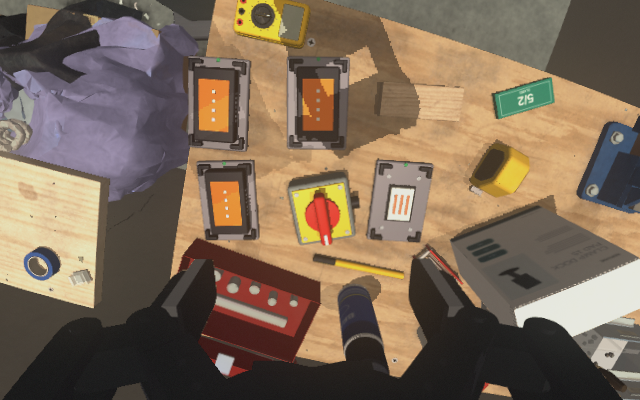

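All three packs seated (219,102), (317,103), (228,199), and the handle is off. Turning it back on.

Emit:
apply_moves:
  series:
    - [-20,3,30,0,0,0,1]
    - [-20,3.5,40,0,0,0,1]
    - [-20,3.5,40,0,0,0,1]
    - [-20,3.2,40,0,0,0,1]
    - [0,0,30,0,0,-5,1]
    - [0,0,0,0,0,-5.1,1]
    - [0,0,0,0,0,0,1]
    - [0,0,0,0,0,0,1]

```text
time_s: 42.75
position: [0.5372, 0.3462, 0.162]
tool_rot: [[-0.985, -0.172, 0.0], [-0.172, 0.985, 0.0], [-0.0, 0.0, -1.0]]
ft_force: [-0.2, 0.5, 0.7]
grip_width: 0.0855
gripper_force: 0.0
```

```bash
python3 -c "
from h import *
go(.5368,.346,100.1)"
```

```text
shift [ 0.4 -0.1 -0. ] turn -0.2 pos [0.5372 0.3462 0.162 ] F [-0.2  0.5  0.7] w 0.0855 tilt [0.0004 0.0002]
```

Emit:
apply_moves:
  series:
    - [0,0,45,0,0,0,1]
    - [0,0,35,0,0,0,1]
    - [0,0,22,0,0,0,1]
    - [0,0,0,0,0,0,1]
    - [0,0,0,0,0,0,0]
    - [0,0,0,0,0,0,0]
    - [0,0,0,0,0,0,0]
    - [0,0,0,0,0,0,0]
    - [0,0,0,0,0,0,0]
    - [0,0,0,0,0,0,0]
    - [0,0,0,0,0,0,0]
  grip_force: 50

```text
time_s: 44.12
position: [0.5373, 0.346, 0.0604]
tool_rot: [[-0.985, -0.174, 0.001], [-0.174, 0.985, -0.0], [-0.001, -0.0, -1.0]]
ft_force: [-1.0, -2.8, 5.7]
grip_width: 0.014
gripper_force: 49.6
```

Emit:
apply_moves:
  series:
    - [0,0,0,0,0,8,0]
    - [0,0,0,0,0,8,0]
    - [0,0,0,0,0,8,0]
    - [0,0,0,0,0,8,0]
    - [0,0,0,0,0,8,0]
    - [0,0,0,0,0,8,0]
    - [0,0,0,0,0,8,0]
    - [0,0,0,0,0,8,0]
    - [0,0,0,0,0,8,0]
    - [0,0,0,0,0,4,0]
    - [0,0,0,0,0,3.5,0]
    - [0,0,0,0,0,0,0]

```text
time_s: 45.62
position: [0.5372, 0.3459, 0.0604]
tool_rot: [[-0.35, 0.937, 0.0], [0.937, 0.35, -0.001], [-0.001, 0.0, -1.0]]
ft_force: [-2.1, -3.2, 6.1]
grip_width: 0.014
gripper_force: 49.8
```

```bash
python3 -c "
from h import *
go(.5368,.346,20.5);print(telemetry.observe()['wrist_torque'])"
```

```text
shift [ 0.3 -0.4 -0. ] turn -0.0 pos [0.5372 0.3459 0.0604] F [-2.1 -3.2  6.1] w 0.014 tilt [ 0.0004 -0.0005]
[-0.63238923  0.27355951 -0.09961444]
```

Release, retreat and check.

Emit:
apply_moves:
  series:
    - [0,0,0,0,0,0,1]
    - [0,0,0,0,0,0,1]
    - [0,0,0,0,0,0,1]
    - [0,0,0,0,0,0,1]
    - [0,0,0,0,0,0,1]
    - [0,0,-40,0,0,0,1]
    - [0,0,-50,0,0,0,1]
    - [0,0,-60,0,0,0,1]
    - [0,0,-60,0,0,0,1]
    - [0,0,-60,0,0,0,1]
    - [0,0,0,0,0,0,1]
    - [0,0,0,0,0,0,1]

```text
time_s: 47.12
position: [0.5369, 0.3461, 0.3289]
tool_rot: [[-0.35, 0.937, -0.001], [0.937, 0.35, -0.001], [-0.0, -0.001, -1.0]]
ft_force: [0.1, 0.3, 0.0]
grip_width: 0.0854
gripper_force: 0.0
```

```bash
python3 - <<'E'
from h import *
g=cam('wrist');W=height(g)
m=(W[...,2]>.066)&(W[...,2]<.09)&(abs(W[...,0]-.537)<.06)&(abs(W[...,1]-.346)<.06)
print('bar',cv2.minAreaRect((W[m][:,:2]*1000).astype(np.float32)))
g=cam('side');save(g,'end.png')
E
```

```text
bar ((537.0844116210938, 346.240478515625), (14.641911506652832, 66.88845825195312), 20.269638061523438)
```

View pics/end.png

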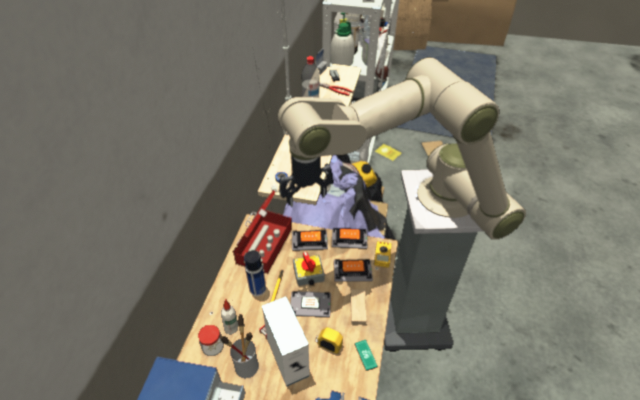

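Side view: three packs sit on pads at (310,239), (350,237) and (353,269), with the meter on the bench at (383,253). The handle bar is back at −69.7°, a turn of about 1.39 rad. Handing in.

```bash
python3 -c "
from rig import env
print(env.close_job())"
```

```text
the job is handed in; nothing more can be done
None
```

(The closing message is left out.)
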